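# Set the length stop of the trimming gauge to the red marker

## Task

Set the length gauge on the haberdashery counter to the red marker: push the sliding stop along its rail by the yellow tab until it clicks into the notch opposite the red marker, then press the stop's raised steel finger down flat to the board. Only push and press: do not grip the stop, its tab or its finger, and leave the thread spools and the other goods standing where they are.

Things in the scene. Friction and masses are not known exactly. Their poses are not given: they have to be found in the camera images.
- gauge: The length gauge, fixed: a white board 245 x 500 mm, 12 thick, carrying a straight rail 400 mm long (24 wide, top 40 mm above the counter). Origin: on the counter under the rail's middle; y runs along the rail, x across it away from the robot, z up. The board reaches 178 mm from the rail towards the robot. Four notches at y = -120, -60, 60, 120 mm, a marker opposite each. Steel block 36 mm high at the +y end.
- stop (a joint): Position of the sliding stop on the rail in m: 0 at the rail's middle, growing to the gauge's +y, travel -0.15 to 0.15. It starts between the two inner notches. About 1.5 N of friction; it stays where it is left. Within 3 mm of a notch's centre it is drawn in by itself; pushing it out again takes about 7 N, so it can be pushed straight on through unwanted notches.
- pin (a joint): Drop of the stop's spring pin in m, hidden inside the stop: about 0.0005 while it rides on the rail, about 0.003 when it has clicked into a notch.
- stop_tab (a point): Centre of the yellow thumb tab standing upright on the middle of the stop: 12 mm thick along the rail, 30 wide across it, 34 tall, from 51 to 85 mm above the counter (this point at 68 mm). Below it is the stop's black saddle: 60 mm along the rail, 52 across it, top 51 mm above the counter.
- stop_index (a point): The stop's index: upper end of the white line at the middle of the saddle's back edge, 26 mm behind the rail's centre line. When the stop is set to a marker, this line stands exactly opposite the marker's middle (the same y in the gauge's frame).
- finger (a joint): Angle in rad of the steel finger hinged to the stop on the robot's side: 0 = flat, level over the board; it starts raised by 0.50 to 0.62 and stays at any angle by friction (about 1 N on its end moves it). The hinge runs along the rail, 35 mm from the rail's centre line towards the robot, 24 mm above the counter.
- finger_end (a point): Point on the upper face of the steel finger, 65 mm from its hinge and 10 mm from its free end, on its centre line. The finger is a blade 14 mm wide, 6 mm thick and 75 mm long that points from the stop towards the robot; when it is flat its upper face is 27 mm above the counter.
- marker_red: The red marker, a clip 16 mm wide along the rail, 30 mm across it, 20 mm tall, fixed 46 mm behind the rail's centre line opposite one of the four notches. Origin: centre of its underside, 12 mm above the counter; axes as the gauge's.
- marker_black: The black marker, a clip 16 mm wide along the rail, 30 mm across it, 20 mm tall, fixed 46 mm behind the rail's centre line opposite one of the four notches. Origin: centre of its underside, 12 mm above the counter; axes as the gauge's.
- marker_blue: The blue marker, a clip 16 mm wide along the rail, 30 mm across it, 20 mm tall, fixed 46 mm behind the rail's centre line opposite one of the four notches. Origin: centre of its underside, 12 mm above the counter; axes as the gauge's.
- marker_green: The green marker, a clip 16 mm wide along the rail, 30 mm across it, 20 mm tall, fixed 46 mm behind the rail's centre line opposite one of the four notches. Origin: centre of its underside, 12 mm above the counter; axes as the gauge's.
- spool_green: A spool of mid-green thread, loose goods to be left alone: 30 across, 70 high (mm), upright on the gauge board, 150 mm in front of the rail. Origin: its underside's middle.
- spool_cream: A spool of cream thread, loose goods to be left alone: 30 across, 70 high (mm), upright on the gauge board, 150 mm in front of the rail. Origin: its underside's middle.
- spool_teal: A spool of dark teal thread, loose goods to be left alone: 30 across, 70 high (mm), upright on the gauge board, 150 mm in front of the rail. Origin: its underside's middle.
- ribbon_reel: A flat cardboard reel of crimson ribbon, loose goods to be left alone: 92 across, 28 high (mm), lying on the counter at the left. Origin: its underside's middle.
- button_jar: A clear jar of buttons with a metal cap, loose goods to be left alone: 68 across, 86 high (mm), on the counter at the left. Origin: its underside's middle.
- tape_case: A blue square tape-measure case with a white disc, loose goods to be left alone: 62 x 62 x 26 mm, on the counter at the right. Origin: its underside's middle.
- shears: Black-handled tailor's shears, loose goods to be left alone: about 220 mm long, lying on the counter at the right, 14 mm high. Origin: under the pivot.

How it is judged:
On the way, in this order (a step that is already met when the one before it is completed fails the run):
1. the stop has clicked into the notch at the red marker, with its finger still raised (y of stop_index in the frame of marker_red between -0.0025 and 0.0025 m and value of joint pin above 0.0015 m and velocity of joint stop between -0.01 and 0.01 m/s and value of joint finger above 0.35 rad), for 0.2 s.
2. the steel finger is pressed down flat (value of joint finger below 0.06 rad), for 0.1 s.
At the end, for the whole second after the job is handed in: The stop rests in the notch at the red marker (index within 2.5 mm of the marker's middle along the rail, pin dropped by more than 1.5 mm) and its steel finger lies flat (within 0.06 rad) (y of stop_index in the frame of marker_red between -0.0025 and 0.0025 m and value of joint pin above 0.0015 m and velocity of joint stop between -0.01 and 0.01 m/s and value of joint finger below 0.06 rad); the robot touches nothing.
It fails at once if the stop, its tab or its finger is gripped: opposite sides squeezed by the fingers at once ((contact force between the fingers and stop_c1 above 1 N and contact force between the fingers and stop_c2 above 1 N) or (contact force between the fingers and stop_c3 above 1 N and contact force between the fingers and stop_c4 above 1 N) or (contact force between the fingers and stop_c6 above 1 N and contact force between the fingers and stop_c7 above 1 N) or (contact force between the fingers and stop_c8 above 1 N and contact force between the fingers and stop_c9 above 1 N) or (contact force between the fingers and finger_c1 above 1 N and contact force between the fingers and finger_c2 above 1 N)).
It fails at once if a spool or another of the loose goods is lifted, carried or pushed by more than 15 mm (distance of any of spool_green, spool_cream, spool_teal, ribbon_reel, button_jar, tape_case, shears from where it was at the start of the episode above 0.015 m).
It fails at once if a spool or the jar is tipped over (angle between any of spool_green, spool_cream, spool_teal, button_jar's own z axis and vertical above 0.4 rad).
It also fails if it takes over 48 s, if anything falls off the work surface, if the arm or the gripper's body presses on something with over 40 N, if the wrist force passes 120 N, or if a joint passes its speed limit or range.

## Robot

A 7-joint arm with a two-finger parallel gripper is mounted at the origin on the work surface. World frame = base frame: x ahead of the robot, y to its left, z up, the work surface at z = 0. Lengths are in m, angles in rad, forces in N, time in s.
With the tool pointing down it reaches from about 0.425 to 0.875 m from the base axis. Payload 8.4 kg.
Tool frame: the origin (TCP) lies on the centre line of the jaws, within the pads' length; the fingertips stand 19 mm ahead of it and the grasp point (between the pads) is the TCP; z points along the fingers, y is the line along which they close (so a half turn about z gives the same grasp; the last joint's range is limited). The gripper opens to 85 mm and grips with 20 to 120 N. Pads are 22 mm wide; open, the fingers measure 114 mm over their backs; the gripper's body (76 mm by 85 mm) begins 54 mm behind the grasp point. The pads swing forward as they close: fully open they stand 13 mm farther back than shut.
Start: joints at [-1.287, 0.333, 0.04, 1.465, -0.013, 1.343, -0.059], TCP at [0.243, 0.603, 0.25] pointing down, gripper open.
Joint ranges: [-2.58, 2.58], [-0.38, 2.09], [-1.3, 1.39], [0.25, 2.4], [-1.5, 4.64], [0.08, 2.09], [-2.65, 2.65]. Speed limits (rad/s): [2.22, 2.22, 2.79, 2.79, 3.14, 3.14, 3.14].

## Interface

Orientations are given as a unit quaternion [x, y, z, w].
In Python, from cell import * gives the robot as it stands.
- The arm moves only by the tool carry_out, never from a script. Its argument "motion" is a list of rows, each a list of 5 numbers: the shift along the tool's x, y, z in m, then the turn about the tool's z in rad, then the finger opening in m, from 0 to 0.0854. A call has 1 to 12 rows; each row shifts and turns the commanded pose from where the row before left it, along the tool's axes as they then stand; what a row does not reach is not made up. A row lasts 1/10 s, in which the tool goes at most 50 mm and 8.59 degrees, less where a joint would pass 70% of its speed; a pose out of reach is approached as far as the arm can. A call with a gripper value outside its range is refused whole. The fingers move at their own pace and stop on an object; "grip_force" is the grip in N (left out, the last holds). Time passes only in rows, so rows that do not move let the fingers close. It gives the time, the measured TCP pose, the force, the opening and the grip force at its end, in the units of the state.
- sense(): the state, without advancing time (a new reading comes with each control period).
- get_image(name): name is "scene" or "side" or "wrist"; returns a dict with "pixels" (480x640x3 uint8, blue, green, red), "fx", "fy", "cx", "cy" (pixels), "k1" (the pictures are not rectified: a ray, as slopes to the right and down, at radius r is drawn at 1 + k1 r^2 times it, then the intrinsics apply), "T" (4x4, takes a point from camera to world coordinates). Camera axes: x right, y down, z forward; pixel columns grow to the right and rows downward; lengths in m; the calibration is good to about 2 mm. A picture is of the moment at which its call begins. There is no depth.
- sign_off(): hands the job in; it is judged then, once.
The state is a dict: "clock": time; "joint_positions": joint angles; "dq": joint speeds; "effort": joint torques, N m; "tcp_pos": TCP position; "ee_rot": TCP orientation; "ft_force": force on the tool from outside, world axes, zero at the start; "moment": the same for the moment, N m; "grip_width": finger opening in m; "grip_force": force on a finger pad.
Only numpy, scipy, OpenCV 4.12 (cv2) and the standard library are available. Lean on these libraries where they do the work, as an engineer would, in place of code of your own. Each camera call takes 0.05 s, during which the arm holds its last target. There are 200 camera calls.

## Working session

There is one attempt and no reset: what is moved stays moved. The work goes in short steps, Python scripts to look and compute and a tool call to move; the robot and the scene stay as the last step left them, time stands still between calls to the robot, and variables do not carry over. Pictures are saved under pics/ and viewed, at most 10 in all, crops included, and the job is handed in when it is done.

Besides the shell and the picture viewer there is one more tool, called after "Call:" as name(argument=value, ...), one argument or row to a line, values as JSON. carry_out: Moves the arm, as the interface text tells. Its arguments: {"type":"object","properties":{"motion":{"type":"array","items":{"type":"array","items":{"type":"number"}}},"grip_force":{"type":"number"}},"required":["motion"]}

```bash
mkdir -p pics; cat > h.py <<'E'
from cell import *
import numpy as np, cv2
def K(c): return np.array([[c["fx"],0,c["cx"]],[0,c["fy"],c["cy"]],[0,0,1.]])
def dist(c): 
    return np.array([c["k1"],0,0,0,0.])
def ray(c,u,v):
    p=cv2.undistortPoints(np.array([[[u,v]]],float),K(c),dist(c))[0,0]
    T=np.array(c["T"]); return T[:3,3],T[:3,:3]@np.array([p[0],p[1],1])
def at_z(c,u,v,z):
    o,d=ray(c,u,v); return o+d*(z-o[2])/d[2]
def proj(c,P):
    T=np.linalg.inv(np.array(c["T"])); r=cv2.Rodrigues(T[:3,:3])[0]
    return cv2.projectPoints(np.array(P,float).reshape(-1,3),r,T[:3,3],K(c),dist(c))[0][:,0]
E
python3 - <<'E'
from h import *
import pickle
d={}
for n in("scene","side","wrist"):
    c=get_image(n); d[n]=c; cv2.imwrite(f"pics/{n}0.png",c["pixels"]); print(n,np.round(c["T"],3).tolist(),c["fx"],c["k1"])
pickle.dump(d,open("c0.pkl","wb"))
s=sense();print(s["clock"],s["tcp_pos"],s["ee_rot"])
E
```

```text
scene [[-0.679, 0.56, -0.475, 1.023], [0.734, 0.519, -0.438, 0.435], [0.002, -0.646, -0.763, 0.88], [0.0, 0.0, 0.0, 1.0]] 445.0373130277924 -0.025007078174525504
side [[0.76, -0.484, 0.434, 0.088], [-0.65, -0.574, 0.499, -0.509], [0.008, -0.661, -0.75, 0.854], [0.0, 0.0, 0.0, 1.0]] 458.6768638847826 -0.11899110975216068
wrist [[0.374, 0.884, 0.28, 0.17], [0.927, -0.356, -0.115, 0.631], [-0.002, 0.303, -0.953, 0.373], [0.0, 0.0, 0.0, 1.0]] 416.62360863145665 -0.029100825302610926
0.15 [0.24267758 0.6026473  0.24964374] [ 1.90248416e-01  9.81735789e-01 -6.12870055e-04 -7.19102010e-05]
```

View pics/scene0.png

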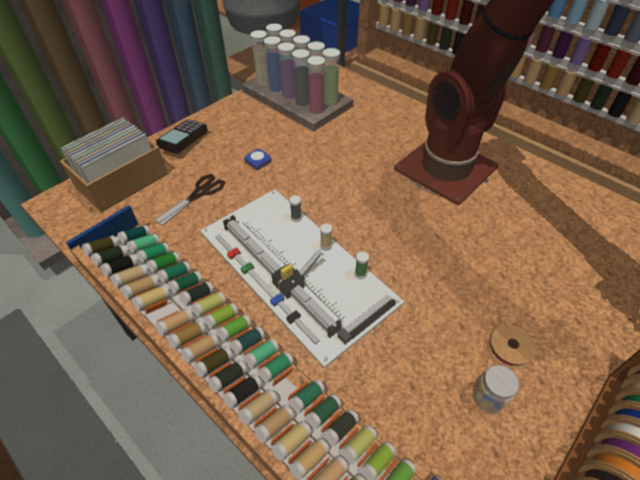

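View pics/side0.png

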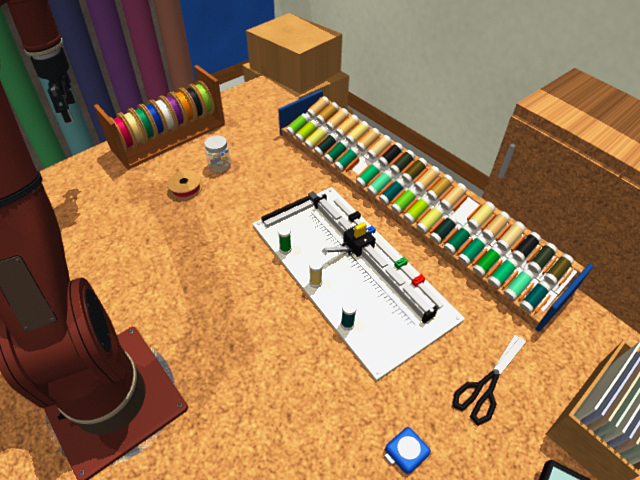

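The scene picture shows, from the steel-block end (+y): black (293,317), blue (277,299), green (247,267), red (234,252). So red is at y = -120, and the stop (288,278) has to go towards -y past green. I'll enlarge both pictures to get the pose.

```bash
python3 - <<'E'
import cv2
a=cv2.imread("pics/scene0.png")[185:365,195:410]; b=cv2.imread("pics/side0.png")[180:380,245:470]
cv2.imwrite("pics/sc_c.png",cv2.resize(a,None,fx=3.3,fy=3.3,interpolation=cv2.INTER_CUBIC)); cv2.imwrite("pics/si_c.png",cv2.resize(b,None,fx=3,fy=3,interpolation=cv2.INTER_CUBIC))
E
```

```text
(no output)
```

View pics/sc_c.png

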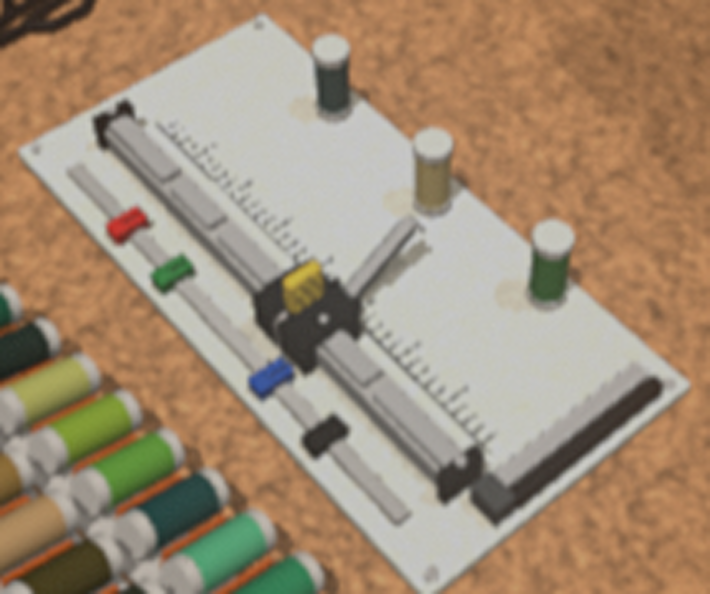

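View pics/si_c.png

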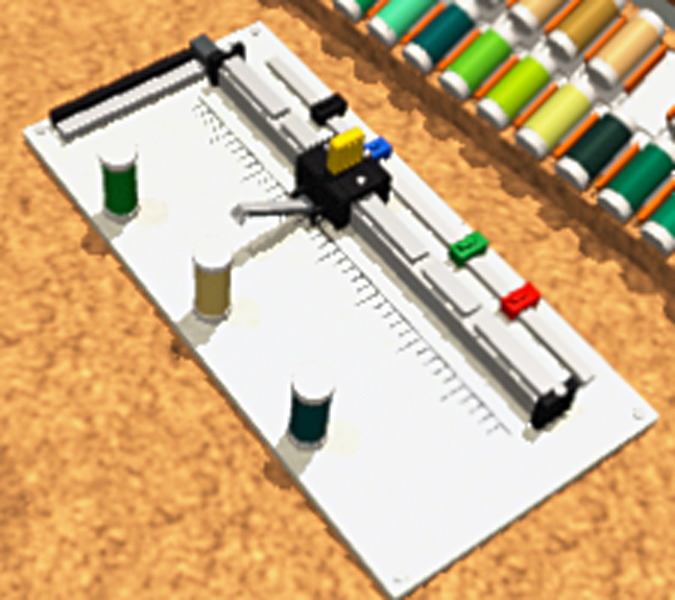

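```bash
cat > fit.py <<'E'
from h import *
import pickle
from scipy.optimize import least_squares
d=pickle.load(open("c0.pkl","rb"))
G=np.array([[-.178,-.25,.012],[.067,-.25,.012],[.067,.25,.012],[-.178,.25,.012],[.046,-.12,.032],[.046,-.06,.032],[.046,.06,.032],[.046,.12,.032]])
ob={"scene":np.array([(262,14),(18,150),(430,594),(690,385),(127,218),(172,268),(271,372),(324,430)])/3.3+[195,185],
"side":np.array([(397,598),(657,418),(260,20),(24,130),(520,296),(467,244),(376,146),(327,104)])/3+[245,180]}
def W(p,P): c,s=np.cos(p[2]),np.sin(p[2]); P=np.atleast_2d(P); return np.c_[p[0]+c*P[:,0]-s*P[:,1],p[1]+s*P[:,0]+c*P[:,1],P[:,2]]
f=lambda p:np.concatenate([(proj(d[n],W(p,G))-ob[n]).ravel() for n in ob])
r=least_squares(f,[.65,0,0],loss="soft_l1"); p=r.x
if __name__=="__main__":
    print(p,np.round(f(p).reshape(-1,2),1).tolist())
    tab={"scene":np.array([304,272])/3.3+[195,185],"side":np.array([347,136])/3+[245,180]}
    fe={"scene":np.array([406,230])/3.3+[195,185],"side":np.array([250,210])/3+[245,180]}
    sp={"green":((553,230),(118,155)),"cream":((433,138),(213,257)),"teal":((332,45),(312,382))}
    inv=lambda X:(np.array([[np.cos(p[2]),np.sin(p[2])],[-np.sin(p[2]),np.cos(p[2])]])@(X[:2]-p[:2])).round(4)
    for n in ob: print(n,"tab",inv(at_z(d[n],*tab[n],.085)),"finger(z.06)",inv(at_z(d[n],*fe[n],.06)))
    for k,(a,b) in sp.items(): print(k,inv(at_z(d["scene"],*(np.array(a)/3.3+[195,185]),.082)),inv(at_z(d["side"],*(np.array(b)/3+[245,180]),.082)))
    for q in [(0,0,0),(0,-.12,0)]: print(W(p,q))
E
python3 fit.py; python3 -c "
from h import *
s=sense();from scipy.spatial.transform import Rotation as R;print(R.from_quat(s['ee_rot']).as_matrix().round(3))"
```

```text
[ 0.62960956 -0.07466264 -0.11415181] [[0.3, -1.3], [-0.7, -1.0], [-1.0, 0.5], [0.5, -1.2], [-0.9, -1.4], [-0.7, -1.9], [-0.6, -1.5], [-0.3, -1.7], [-1.6, -0.3], [0.2, -1.2], [-0.8, -0.1], [-1.6, -0.4], [0.2, -1.8], [0.4, -1.9], [-1.4, -1.1], [0.1, -1.8]]
scene tab [-0.0002  0.0447] finger(z.06) [-0.0892  0.0464]
side tab [-0.      0.0402] finger(z.06) [-0.0915  0.0377]
green [-0.1555  0.1266] [-0.1547  0.1227]
cream [-0.1489  0.0069] [-0.1493  0.0019]
teal [-0.1534 -0.118 ] [-0.1533 -0.1214]
[[ 0.62960956 -0.07466264  0.        ]]
[[ 0.61594107 -0.19388165  0.        ]]
[[-0.928  0.374 -0.   ]
 [ 0.374  0.928 -0.001]
 [-0.    -0.001 -1.   ]]
```

Call:
carry_out(
  motion=[
    [0,0,0,-0.135,0],
    [0,0,0,-0.135,0],
    [-0.023,-0.0265,0,0,0],
    [-0.023,-0.0265,0,0,0],
    [-0.023,-0.0265,0,0,0],
    [-0.023,-0.0265,0,0,0],
    [-0.023,-0.0265,0,0,0],
    [-0.023,-0.0265,0,0,0],
    [-0.023,-0.0265,0,0,0],
    [-0.023,-0.0265,0,0,0],
    [-0.023,-0.0265,0,0,0],
    [-0.023,-0.0265,0,0,0],
  ],
)

```text
clock: 1.35
tcp_pos: [0.442, 0.3123, 0.2502]
ee_rot: [0.056, 0.998, -0.0, -0.0]
ft_force: [0.3, 0.3, 0.6]
grip_width: -0.0
grip_force: 0.0
```

Call:
carry_out(
  motion=[
    [-0.023,-0.0265,0,0,0],
    [-0.023,-0.0265,0,0,0],
    [-0.023,-0.0265,0,0,0],
    [-0.023,-0.0265,0,0,0],
    [-0.023,-0.0265,0,0,0],
    [-0.023,-0.0265,0,0,0],
    [-0.023,-0.0265,0,0,0],
    [-0.023,-0.0265,0,0,0],
    [-0.023,-0.0265,0,0,0],
    [-0.023,-0.0265,0,0,0],
    [0,0,0,0,0],
  ],
)

```text
clock: 2.45
tcp_pos: [0.6415, 0.0186, 0.2498]
ee_rot: [0.06, 0.998, -0.002, 0.0]
ft_force: [-0.3, -0.3, -0.2]
grip_width: -0.0002
grip_force: 0.0
```

```bash
cat > where.py <<'E'
from fit import *
from scipy.spatial.transform import Rotation as R
s=sense(); M=R.from_quat(s["ee_rot"]).as_matrix(); t=s["tcp_pos"]
c,sn=np.cos(p[2]),np.sin(p[2])
print(s["clock"],"gauge xyz",(np.array([[c,sn,0],[-sn,c,0],[0,0,1]])@(t-[p[0],p[1],0])).round(4),"yaw err",np.arctan2(-M[0,1],M[1,1])-p[2],M[:,2].round(3),s["grip_width"],np.round(s["ft_force"],1))
E
python3 where.py; python3 -c "
from h import *
c=get_image('wrist');cv2.imwrite('pics/w1.png',c['pixels'])"
```

```text
2.45 gauge xyz [0.0012 0.094  0.2498] yaw err -0.005291400099921517 [ 0.    -0.003 -1.   ] -0.00023105156627118077 [-0.3 -0.3 -0.2]
```

View pics/w1.png

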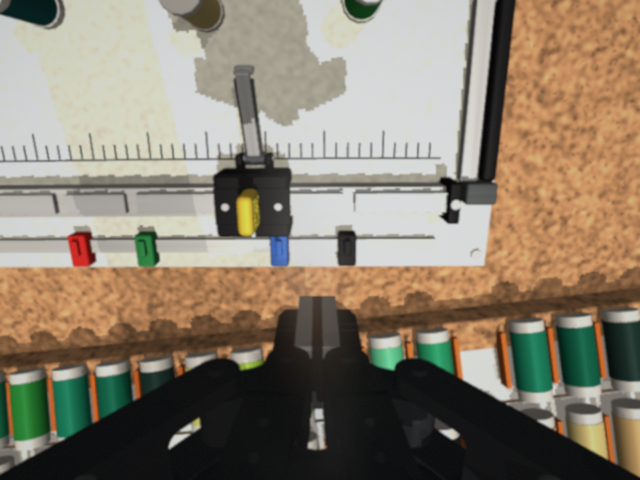

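The wrist view shows red (81,245), green (147,245), blue (280,245) and black (347,245), with the saddle spanning columns 215–291. I'll compare these with my fit.

```bash
python3 - <<'E'
from fit import *
c=get_image("wrist")
inv=lambda X:(np.array([[np.cos(p[2]),np.sin(p[2])],[-np.sin(p[2]),np.cos(p[2])]])@(X[:2]-p[:2])).round(4)
for n,u,v,z in [("red",80,239,.032),("green",146,239,.032),("blue",279,241,.032),("black",346,238,.032),("sadL",215,202,.051),("sadR",291,202,.051),("tabtop",252,210,.085),("fend",245,78,.06),("cornerboard",487,265,.012)]: print(n,inv(at_z(c,u,v,z)))
E
```

```text
red [ 0.0305 -0.1105]
green [ 0.0307 -0.0523]
blue [0.0328 0.063 ]
black [0.0302 0.1207]
sadL [-0.006   0.0151]
sadR [-0.0058  0.0753]
tabtop [-0.0077  0.0497]
fend [-0.0976  0.0453]
cornerboard [0.0634 0.2543]
```

Call:
carry_out(
  motion=[
    [0,0,0.016,0,0],
    [0,0,0.016,0,0],
    [0,0,0.016,0,0],
    [0,0,0.016,0,0],
    [0,0,0.016,0,0],
    [0,0,0.016,0,0],
    [0,0,0.016,0,0],
    [0,0,0.016,0,0],
    [0,0,0.016,0,0],
    [0,0,0.016,0,0],
    [0,0,0.01,0,0],
    [0,0,0,0,0],
  ],
)

```text
clock: 3.75
tcp_pos: [0.6393, 0.0244, 0.0785]
ee_rot: [0.056, 0.998, -0.0, -0.001]
ft_force: [0.2, -0.1, -0.3]
grip_width: -0.0001
grip_force: 0.0
```

```bash
python3 where.py; python3 -c "
from h import *
c=get_image('side');cv2.imwrite('pics/s2.png',cv2.resize(c['pixels'][160:340,270:480],None,fx=3,fy=3,interpolation=2))"
```

```text
3.75 gauge xyz [-0.0017  0.0996  0.0785] yaw err 0.001323308553440844 [-0.003 -0.001 -1.   ] -5.9625626074456315e-05 [ 0.2 -0.1 -0.3]
```

View pics/s2.png

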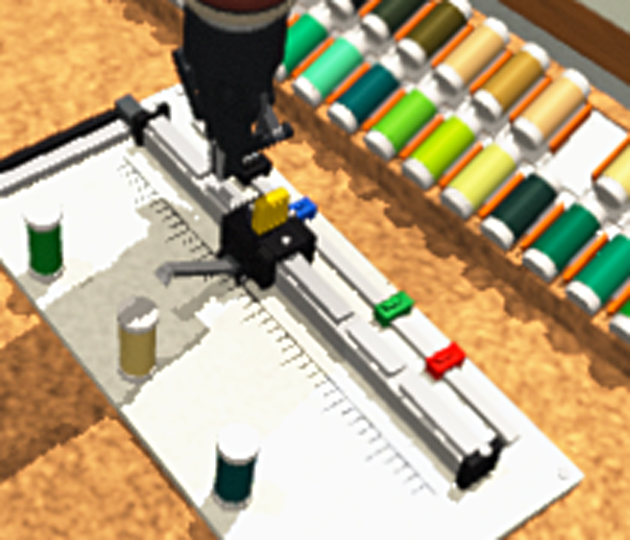

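The picture shows the closed fingers on the +y side of the tab, above the saddle and clear of everything. Next I push towards -y.

Call:
carry_out(
  motion=[
    [0,-0.01,0,0,0],
    [0,-0.01,0,0,0],
    [0,-0.006,0,0,0],
    [0,-0.006,0,0,0],
    [0,-0.006,0,0,0],
    [0,-0.008,0,0,0],
    [0,-0.01,0,0,0],
    [0,-0.01,0,0,0],
    [0,-0.01,0,0,0],
    [0,-0.01,0,0,0],
    [0,-0.01,0,0,0],
    [0,-0.01,0,0,0],
  ],
)

```text
clock: 5.0
tcp_pos: [0.6282, -0.0818, 0.0804]
ee_rot: [0.056, 0.998, -0.0, 0.0]
ft_force: [0.2, 4.2, 2.7]
grip_width: -0.0001
grip_force: 1.8
```

Call:
carry_out(
  motion=[
    [0,-0.006,0,0,0],
    [0,0,0,0,0],
  ],
)

```text
clock: 5.2
tcp_pos: [0.6272, -0.0889, 0.0802]
ee_rot: [0.057, 0.998, -0.001, -0.0]
ft_force: [0.2, -0.5, 0.4]
grip_width: -0.0001
grip_force: 0.0
```

```bash
python3 where.py; python3 - <<'E'
from h import *
c=get_image('side');cv2.imwrite('pics/s3.png',cv2.resize(c['pixels'][180:340,300:480],None,fx=3.5,fy=3.5,interpolation=2))
E
```

```text
5.2 gauge xyz [-0.0008 -0.0144  0.0802] yaw err -0.0007299696330171079 [-0.    -0.001 -1.   ] -0.00014894638700979526 [ 0.2 -0.5  0.4]
```

View pics/s3.png

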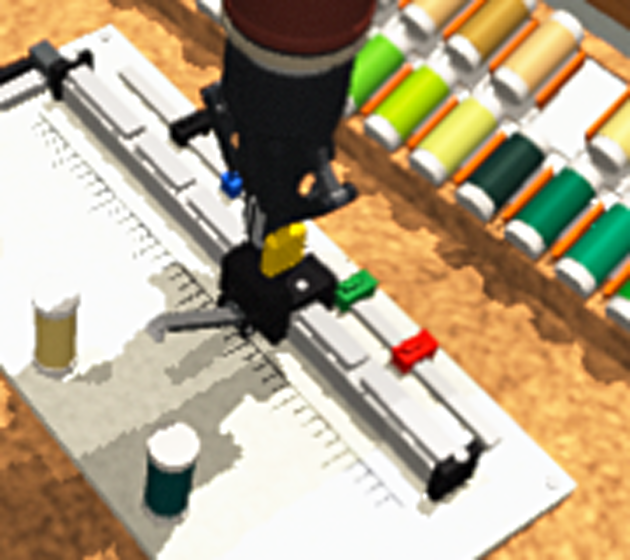

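The stop is following the push and is still short of green. I'll approach the green notch gently and use it to calibrate.

Call:
carry_out(
  motion=[
    [0,-0.003,0,0,0],
    [0,-0.003,0,0,0],
    [0,-0.003,0,0,0],
    [0,-0.003,0,0,0],
    [0,-0.003,0,0,0],
    [0,-0.002,0,0,0],
  ],
)

```text
clock: 5.85
tcp_pos: [0.6254, -0.104, 0.0802]
ee_rot: [0.056, 0.998, -0.0, -0.0]
ft_force: [-1.1, 1.3, -1.4]
grip_width: 0.0
grip_force: 1.1
```

Call:
carry_out(
  motion=[
    [0,-0.001,0,0,0],
    [0,-0.001,0,0,0],
  ],
)

```text
clock: 6.05
tcp_pos: [0.6254, -0.1058, 0.0803]
ee_rot: [0.056, 0.998, -0.0, -0.0]
ft_force: [-0.7, 1.2, -1.6]
grip_width: 0.0003
grip_force: 1.0
```

Call:
carry_out(
  motion=[
    [0,-0.001,0,0,0],
    [0,-0.001,0,0,0],
  ],
)

```text
clock: 6.25
tcp_pos: [0.6251, -0.1076, 0.0803]
ee_rot: [0.056, 0.998, 0.0, -0.0]
ft_force: [-0.1, 2.2, -1.4]
grip_width: -0.0001
grip_force: 1.0
```

Call:
carry_out(
  motion=[
    [0,-0.001,0,0,0],
    [0,-0.001,0,0,0],
  ],
)

```text
clock: 6.45
tcp_pos: [0.625, -0.1098, 0.0804]
ee_rot: [0.056, 0.998, -0.0, 0.0]
ft_force: [-0.7, 1.7, -0.2]
grip_width: 0.0
grip_force: 0.7
```

Call:
carry_out(
  motion=[
    [0,-0.001,0,0,0],
    [0,-0.001,0,0,0],
  ],
)

```text
clock: 6.65
tcp_pos: [0.625, -0.1123, 0.0806]
ee_rot: [0.057, 0.998, -0.0, 0.0]
ft_force: [0.3, 0.3, -0.1]
grip_width: 0.0001
grip_force: 0.0
```

Call:
carry_out(
  motion=[
    [0,-0.001,0,0,0],
    [0,-0.001,0,0,0],
  ],
)

```text
clock: 6.85
tcp_pos: [0.6247, -0.1141, 0.0805]
ee_rot: [0.057, 0.998, -0.0, 0.0]
ft_force: [0.6, 0.5, -1.3]
grip_width: -0.0003
grip_force: 0.0
```

Call:
carry_out(
  motion=[
    [0,-0.001,0,0,0],
    [0,-0.001,0,0,0],
  ],
)

```text
clock: 7.05
tcp_pos: [0.6244, -0.1155, 0.0804]
ee_rot: [0.056, 0.998, 0.0, 0.0]
ft_force: [0.2, 2.1, 0.7]
grip_width: -0.0
grip_force: 1.2
```

```bash
python3 where.py
```

```text
7.05 gauge xyz [-0.0005 -0.0411  0.0804] yaw err 0.0013769732586278172 [ 0.  0. -1.] -3.819468262577158e-05 [0.2 2.1 0.7]
```

The notch drew the stop in at TCP y≈-0.037 and contact came back at ≈-0.0405. The red notch should therefore take it at ≈-0.097, so I push on through.

Call:
carry_out(
  motion=[
    [0,-0.002,0,0,0],
    [0,-0.002,0,0,0],
    [0,-0.003,0,0,0],
    [0,-0.005,0,0,0],
    [0,-0.006,0,0,0],
    [0,-0.006,0,0,0],
    [0,-0.006,0,0,0],
    [0,-0.006,0,0,0],
    [0,-0.006,0,0,0],
    [0,-0.004,0,0,0],
    [0,-0.002,0,0,0],
    [0,0,0,0,0],
  ],
)

```text
clock: 8.25
tcp_pos: [0.6188, -0.1642, 0.0803]
ee_rot: [0.057, 0.998, -0.0, 0.0]
ft_force: [0.3, -1.1, -0.2]
grip_width: -0.0
grip_force: 0.0
```

Call:
carry_out(
  motion=[
    [0,-0.001,0,0,0],
    [0,-0.001,0,0,0],
  ],
)

```text
clock: 8.45
tcp_pos: [0.6185, -0.165, 0.0802]
ee_rot: [0.056, 0.998, 0.0, -0.0]
ft_force: [-1.0, 2.1, 0.4]
grip_width: -0.0001
grip_force: 1.0
```

```bash
python3 where.py
```

```text
8.45 gauge xyz [-0.0007 -0.091   0.0802] yaw err 0.001614082076222212 [-0.  0. -1.] -0.00011157241441652457 [-1.   2.1  0.4]
```

Call:
carry_out(
  motion=[
    [0,-0.001,0,0,0],
    [0,-0.001,0,0,0],
    [0,-0.001,0,0,0],
    [0,-0.001,0,0,0],
  ],
)

```text
clock: 8.85
tcp_pos: [0.6181, -0.1693, 0.0802]
ee_rot: [0.056, 0.998, -0.0, -0.0]
ft_force: [-1.1, 1.5, -0.3]
grip_width: -0.0001
grip_force: 0.8
```

Call:
carry_out(
  motion=[
    [0,-0.001,0,0,0],
  ],
)

```text
clock: 8.95
tcp_pos: [0.618, -0.1706, 0.0802]
ee_rot: [0.056, 0.998, -0.0, -0.0]
ft_force: [-0.4, 0.2, -0.0]
grip_width: -0.0003
grip_force: 0.3
```

Call:
carry_out(
  motion=[
    [0,-0.001,0,0,0],
  ],
)

```text
clock: 9.05
tcp_pos: [0.618, -0.1719, 0.0804]
ee_rot: [0.057, 0.998, -0.0, 0.0]
ft_force: [0.7, -0.6, 0.1]
grip_width: 0.0002
grip_force: 0.0
```

Call:
carry_out(
  motion=[
    [0,-0.001,0,0,0],
  ],
)

```text
clock: 9.15
tcp_pos: [0.618, -0.1729, 0.0805]
ee_rot: [0.057, 0.998, -0.0, 0.0]
ft_force: [-0.2, -0.3, -0.3]
grip_width: 0.0002
grip_force: 0.0
```

Call:
carry_out(
  motion=[
    [0,0,0,0,0],
  ],
)

```text
clock: 9.25
tcp_pos: [0.6179, -0.1729, 0.0804]
ee_rot: [0.057, 0.998, -0.0, 0.0]
ft_force: [0.2, 0.2, -0.2]
grip_width: -0.0002
grip_force: 0.0
```

```bash
python3 where.py
```

```text
9.25 gauge xyz [-0.0004 -0.0989  0.0804] yaw err 0.0007766730501218705 [ 0.    -0.001 -1.   ] -0.000154855294065517 [ 0.2  0.2 -0.2]
```

The stop has snapped in: the force fell to zero at the expected place. I'll back off, rise, move over the finger and look.

Call:
carry_out(
  motion=[
    [0,0.01,0,0,0],
    [0,0.01,0,0,0],
    [0,0.01,-0.01,0,0],
    [0,0,-0.03,0,0],
    [0,0,-0.03,0,0],
    [0,0,-0.03,0,0],
    [0.02,-0.012,0,0,0],
    [0.02,-0.012,0,0,0],
    [0.02,-0.012,0,0,0],
    [0.02,-0.012,0,0,0],
    [0.005,-0.003,0,0,0],
    [0,0,0,0,0],
  ],
)

```text
clock: 10.45
tcp_pos: [0.5312, -0.1831, 0.1812]
ee_rot: [0.056, 0.998, 0.0, 0.001]
ft_force: [0.4, 0.4, 0.3]
grip_width: 0.0002
grip_force: 0.0
```

```bash
python3 where.py; python3 - <<'E'
from h import *
c=get_image('side');a=cv2.resize(c['pixels'][200:350,330:480],None,fx=3.5,fy=3.5,interpolation=2)
b=get_image('scene')['pixels'][195:345,195:300]; b=cv2.resize(b,None,fx=2.5,fy=3.5,interpolation=2)
cv2.imwrite('pics/s4.png',np.hstack([a,b]))
E
```

```text
10.45 gauge xyz [-0.0854 -0.119   0.1812] yaw err 0.001136149971210379 [ 0.001  0.    -1.   ] 0.00019586780246972588 [0.4 0.4 0.3]
```

View pics/s4.png

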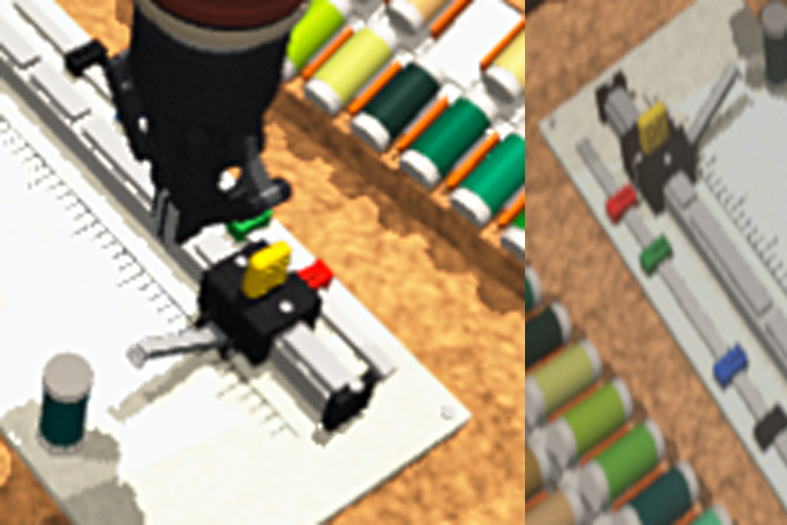

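The stop stands at the red marker with its finger raised; the tab is at crop (268,250) and red at (315,272). One quick numeric check, then I press.

```bash
python3 - <<'E'
from fit import *
q=proj(d["side"],W(p,[[0,-.12,.085],[.046,-.12,.032],[-.0854,-.119,.162],[-.091,-.12,.06]])); print((q-[330,200])*3.5)
q=proj(d["scene"],W(p,[[0,-.12,.085],[.046,-.12,.032],[-.0854,-.119,.162],[-.091,-.12,.06]])); print((q-[195,195])*[2.5,3.5])
E
```

```text
[[269.04079592 250.88815031]
 [309.88628703 268.93134885]
 [172.61226666 234.01785804]
 [147.08826623 344.5714254 ]]
[[125.76289549 109.08565469]
 [ 94.04904843 191.27754244]
 [190.76546257 -27.7503662 ]
 [203.17827977  72.10819614]]
```

Call:
carry_out(
  motion=[
    [0,0,0.02,0,0],
    [0,0,0.02,0,0],
    [0,0,0.02,0,0],
    [0,0,0.015,0,0],
    [0,0,0.01,0,0],
    [0,0,0.01,0,0],
    [0,0,0.01,0,0],
    [0,0,0.01,0,0],
    [0,0,0.008,0,0],
    [0,0,0.006,0,0],
    [0,0,0.003,0,0],
    [0,0,0,0,0],
  ],
)

```text
clock: 11.75
tcp_pos: [0.5309, -0.1835, 0.048]
ee_rot: [0.056, 0.998, -0.0, -0.0]
ft_force: [-0.2, 0.3, 0.4]
grip_width: 0.0001
grip_force: 0.0
```

Call:
carry_out(
  motion=[
    [0,0,0.001,0,0],
    [0,0,0.001,0,0],
  ],
)

```text
clock: 11.95
tcp_pos: [0.5314, -0.1836, 0.0466]
ee_rot: [0.056, 0.998, -0.0, 0.0]
ft_force: [-0.2, 0.2, -0.3]
grip_width: 0.0002
grip_force: 0.3
```

```bash
python3 where.py
```

```text
11.95 gauge xyz [-0.0852 -0.1194  0.0466] yaw err 0.001311629385489732 [ 0.001 -0.    -1.   ] 0.00017598774912856672 [-0.2  0.2 -0.3]
```

Call:
carry_out(
  motion=[
    [0,0,0.001,0,0],
    [0,0,0,0,0],
  ],
)

```text
clock: 12.15
tcp_pos: [0.5313, -0.1836, 0.046]
ee_rot: [0.056, 0.998, 0.0, 0.0]
ft_force: [-2.3, 0.1, 6.4]
grip_width: 0.0001
grip_force: 3.0
```

Call:
carry_out(
  motion=[
    [0,0,0.001,0,0],
    [0,0,0,0,0],
  ],
)

```text
clock: 12.35
tcp_pos: [0.5314, -0.1837, 0.0457]
ee_rot: [0.057, 0.998, 0.0, 0.0]
ft_force: [-6.0, 1.1, 14.8]
grip_width: 0.0001
grip_force: 7.6
```

```bash
python3 where.py;  python3 - <<'E'
from h import *
c=get_image('side');a=cv2.resize(c['pixels'][200:350,330:480],None,fx=3.5,fy=3.5,interpolation=2)
cv2.imwrite('pics/s5.png',a)
E
```

```text
12.35 gauge xyz [-0.0852 -0.1195  0.0457] yaw err 0.0010676724057587655 [ 0.001  0.001 -1.   ] 7.691607357541138e-05 [-6.   1.1 14.8]
```

View pics/s5.png

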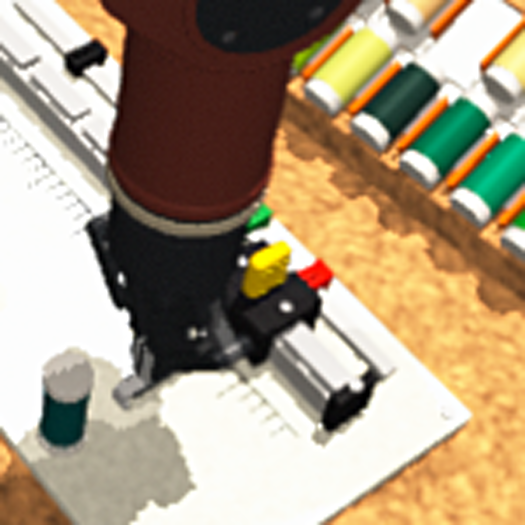

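The force rose to 15 N at tip height 27 mm, so the finger is flat. The teal spool is still standing. I'll retreat.

Call:
carry_out(
  motion=[
    [0,0,-0.002,0,0],
    [0,0,-0.01,0,0],
    [0,0,-0.02,0,0],
    [0,0,-0.03,0,0],
    [0,0,-0.04,0,0],
    [0,0,-0.04,0,0],
    [0,0.03,0,0,0],
    [0,0.03,0,0,0],
    [0,0.03,0,0,0],
    [0,0.03,0,0,0],
    [0,0,0,0,0],
  ],
)

```text
clock: 13.5
tcp_pos: [0.5452, -0.0593, 0.1867]
ee_rot: [0.053, 0.999, 0.001, 0.0]
ft_force: [-0.2, 0.1, 0.9]
grip_width: -0.0002
grip_force: 0.0
```

```bash
python3 where.py;  python3 - <<'E'
from h import *
c=get_image('side');a=cv2.resize(c['pixels'][200:350,330:480],None,fx=3.5,fy=3.5,interpolation=2)
b=get_image('scene')['pixels'][195:345,195:300]; b=cv2.resize(b,None,fx=2.5,fy=3.5,interpolation=2)
cv2.imwrite('pics/s6.png',np.hstack([a,b]))
E
```

```text
13.5 gauge xyz [-0.0856  0.0056  0.1867] yaw err 0.007509738506777872 [ 0.     0.002 -1.   ] -0.00019720679206756527 [-0.2  0.1  0.9]
```

View pics/s6.png

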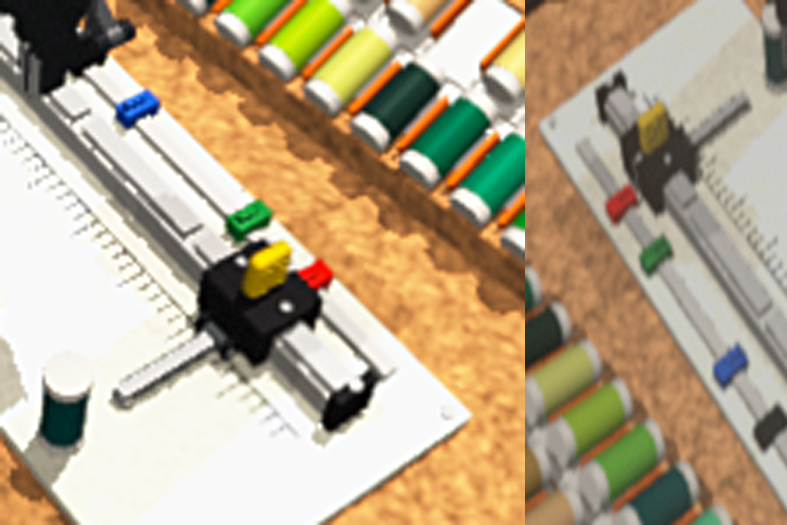

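The finger lies flat, its end at crop (122,392). The stop has not moved from red, the spool stands, and the robot is clear.

```bash
python3 -c "
from cell import *
print(sign_off())"
```

```text
the job is handed in; nothing more can be done
None
```

The stop is set in the notch at the red marker, its steel finger is pressed flat, and the job is handed in at about 13.5 s on the robot's clock. I read the click from the push force and the pictures, since the pin itself can't be seen, and the hand-in returned no verdict.

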